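# Set the binding punch's hidden stop with the flat gauge

### The job

Take the broad-handled flat gauge out of its stand and find, by pressing it into each in turn, the one of the three look-alike slots in the binding punch's deck where a stiff stop inside gives way; the other two slots are blanked off inside. Push the gauge fully home in that slot, its handle resting flat on the deck so that the stop is set, then let go and leave it standing there. Leave the mug and the slim gauge where they are.

Things in the scene. Friction and masses are not known exactly. Their poses are not given: they have to be found in the camera images.
- punch: Desktop binding punch, grey, fixed: flat deck 130 mm (x) by 260 mm (y), its top 75 mm above the desk, between two end housings (150 by 40 mm, centred at y = +-150 mm, tops 40 mm above the deck). Origin: centre of its underside; z up, y along the row of slots. Three look-alike upright slots on its y axis at y = -60, 0, +60 mm.
- slot_right (a point): Centre of the slot mouth at the punch's y = -60 mm, at deck height; axes as the punch. Each slot is 28 mm long (y) and 6 mm wide (x), with a 45-degree lead-in along its long sides that makes the mouth 12 mm wide at the top.
- slot_mid (a point): Centre of the slot mouth at the punch's y = 0, at deck height. In every slot the blade meets something 18 to 22 mm below the deck: in two of them a rigid blank, in one (it cannot be seen which, and it changes) the stop.
- slot_left (a point): centre of the slot mouth at the punch's y = +60 mm, at deck height; axes as the punch
- stop (a joint): How far the hidden stop is pushed down (m): 0 to 0.004 at the start (its top 18 mm plus this below the deck), about 0.022 when the gauge is fully home; it does not tell which slot. The stop yields at about 6 N, slides down and stays where it is pushed; a push of 10 to 15 N tells it from a rigid blank.
- gauge_grip (a point): Centre of the broad gauge's handle, a block 20 mm thick (x), 44 mm wide (y), 50 mm high. Below it a flat steel blade 4 mm thick (x), 24 mm wide (y), 40 mm long, its last 4 mm only 2.6 by 20 mm: tip 65 mm, handle's underside 25 mm below this point. Loose, about 130 g, stands handle up in the stand, axes as the stand's. Either way round fits.
- stand: Black gauge stand, fixed: block 50 mm (x) by 170 mm (y) by 50 mm high, origin at the centre of its underside, two upright slots 28 by 7 mm at y = -45 and +45 mm. One holds the broad-handled gauge, the other the slim one, blades 40 mm deep, handles resting on its top.
- slim: The slim gauge, not wanted: same blade but a round knob 20 mm across and 30 mm high. Origin at its blade's tip; it stands in the stand's other slot.
- mug: white mug, 80 mm across, 90 mm high, origin at the centre of its underside
There are look-alikes about, which are no part of the job. What is shaped like the part that bears gauge_grip but green or orange is not meant.

How it is judged:
On the way, in this order (a step that is already met when the one before it is completed fails the run):
1. the broad-handled gauge is drawn clear of its stand (height (world z) of gauge_grip above 0.12 m), for 0.1 s.
2. the stop inside the punch has been pushed down and set (value of joint stop above 0.019 m), for 0.1 s.
At the end, for the whole second after the job is handed in: The broad-handled gauge stands upright (within 0.08 rad) in the slot with the stop, its handle's underside on the deck (handle centre 97 to 102.5 mm above the desk, nominally 100, and within 5 mm of the row of slots), the stop pushed down by more than 19 mm, and the gauge released (z of gauge_grip in the frame of punch between 0.097 and 0.1025 m and x of gauge_grip in the frame of punch between -0.005 and 0.005 m and angle between gauge_grip's own z axis and vertical below 0.08 rad and value of joint stop above 0.019 m); the robot touches nothing.
It fails at once if the mug is pushed more than 30 mm from its place (distance of mug from where it was at the start of the episode above 0.03 m).
It fails at once if the slim gauge is pushed more than 20 mm from its place (distance of slim from where it was at the start of the episode above 0.02 m).
It also fails if it takes over 51 s, if anything falls off the work surface, if the arm or the gripper's body presses on something with over 40 N, if the wrist force passes 120 N, or if a joint passes its speed limit or range.

### The arm

A 7-joint arm with a two-finger parallel gripper is mounted at the origin on the work surface. World frame = base frame: x ahead of the robot, y to its left, z up, the work surface at z = 0. Lengths are in m, angles in rad, forces in N, time in s.
With the tool pointing down it reaches from about 0.425 to 0.925 m from the base axis. Payload 6.8 kg.
Tool frame: the origin (TCP) lies at the very end of the fingers, on their centre line; the grasp point (between the pads) lies 19 mm behind it; x points along the fingers, y is the direction in which the jaws open and shut, and the axes are right-handed (so a half turn about x gives the same grasp; the last joint's range is limited). The gripper opens to 85 mm and grips with 20 to 120 N. Pads are 22 mm wide; open, the fingers measure 114 mm over their backs; the gripper's body (76 mm by 85 mm) begins 54 mm behind the grasp point. The pads swing forward as they close: fully open they stand 13 mm farther back than shut.
Start: joints at [-1.234, 0.477, 0.022, 1.555, -0.011, 1.109, -0.083], TCP at [0.29, 0.609, 0.231] pointing down, gripper open.
Joint ranges: [-2.96, 2.96], [-0.34, 2.1], [-1.41, 1.46], [0.24, 2.44], [-1.37, 4.51], [0.17, 1.92], [-2.96, 2.96]. Speed limits (rad/s): [2.39, 2.39, 3.14, 3.14, 3.14, 3.14, 3.14].

### API

Orientations are given as a rotation vector (axis times angle).
In Python, from bench import get_obs, grab_frame, camera_info, hand_in gives the robot as it stands.
- The arm moves only by the tool apply_moves, never from a script. Its argument "series" is text: rows parted by semicolons, each of 7 numbers parted by spaces: the turn, a rotation vector about the tool's x, y, z in rad, then the shift along the tool's x, y, z in m, then the opening, from 0 (shut) to 1 (fully open). In form: wx wy wz tx ty tz hand; .... A call has 1 to 12 rows; each row is the pose to reach, as a shift and turn from the pose commanded when the call began, along the tool's axes at that moment; what a row does not reach only later rows make up. A row lasts 1/8 s, in which the tool goes at most 62.5 mm and 10.7 degrees, less where a joint would pass 70% of its speed; a pose out of reach is approached as far as the arm can. A call with a gripper value outside its range is refused whole. The fingers move at their own pace and stop on an object; "force" is the grip in N (left out, the last holds). Time passes only in rows, so rows that repeat a pose let the fingers close. It gives the time, the measured TCP pose, the force and the opening at its end, in the units of the state.
- get_obs(): the state, without advancing time (a new reading comes with each control period).
- grab_frame(name): name is "scene" or "top"; returns the picture (480x640x3 uint8, blue, green, red); there is no depth.
- camera_info(name): a dict with "fov_y" (degrees; the focal length in pixels is half the picture's height over the tangent of half this angle, whatever the lens; pixels are square), "cx", "cy" (the principal point, pixels), "rvec" (rotation vector, rad) and "tvec" (3), from world to camera coordinates, as OpenCV has them. Camera axes: x right, y down, z forward; pixel columns grow to the right and rows downward; lengths in m; the calibration is good to about 2 mm. A picture is of the moment at which its call begins. camera_info takes no time and is no camera call.
- hand_in(): hands the job in, once; it reports no verdict.
The state is a dict: "clock": time; "joints": joint angles; "qvel": joint speeds; "tau": joint torques, N m; "tcp_pos": TCP position; "orientation": TCP orientation; "contact_force": force on the tool from outside, world axes, zero at the start; "moment": the same for the moment, N m; "grip_width": finger opening in m.
Only numpy, scipy, OpenCV 4.12 (cv2) and the standard library are available. Lean on these libraries where they do the work, as an engineer would, in place of code of your own. Each camera call takes 0.05 s, during which the arm holds its last target.

## Working session

There is one attempt and no reset: what is moved stays moved. The work goes in short steps, Python scripts to look and compute and a tool call to move; the robot and the scene stay as the last step left them, time stands still between calls to the robot, and variables do not carry over. Pictures are saved under pics/ and viewed, and the job is handed in when it is done.

Besides the shell and the picture viewer there is one more tool, called after "Request:" in YAML: its name, and indented under it one key for each argument. apply_moves: Moves the arm, as the interface text tells. Its arguments: {"type":"object","properties":{"series":{"type":"string"},"force":{"type":"number"}},"required":["series"]}

```bash
mkdir -p pics; ls
python3 - <<'E'
from bench import *
import cv2,json
for n in("scene","top"):
    cv2.imwrite(f"pics/{n}0.png",grab_frame(n)); print(n,camera_info(n))
print(get_obs())
E
```

```text
pics
scene {'fov_y': 56.49969150480497, 'cx': 310.432022912799, 'cy': 236.7723463638924, 'rvec': array([ 2.37762637,  0.70867997, -0.24542637]), 'tvec': array([-0.50209962, -0.23451557,  1.03495909])}
top {'fov_y': 54.43807698176402, 'cx': 319.30933699408996, 'cy': 233.4497202286947, 'rvec': array([ 2.18397094, -2.17327982,  0.12673154]), 'tvec': array([-0.03354905,  0.62390735,  0.81126873])}
{'clock': 0.1, 'joints': array([-1.23410538,  0.47774497,  0.02234006,  1.55629021, -0.01152282,
        1.10927143, -0.0831303 ]), 'qvel': array([ 0.00026711, -0.0021034 ,  0.000698  , -0.00122715,  0.00117866,
        0.00161846, -0.0001755 ]), 'tau': array([ 4.07910295e-03, -5.97764146e+01,  1.61345713e+00, -2.81950557e+01,
        1.27938436e-02,  5.03298841e-03, -1.60472467e-05]), 'tcp_pos': array([0.29021804, 0.60887674, 0.23043074]), 'orientation': array([ 0.34760446,  1.54276157, -0.35007962]), 'contact_force': array([0.208853  , 0.71839245, 1.36242875]), 'moment': array([ 0.0096527 ,  0.02581109, -0.00299695]), 'grip_width': 0.08524601644071832}
```

View pics/scene0.png

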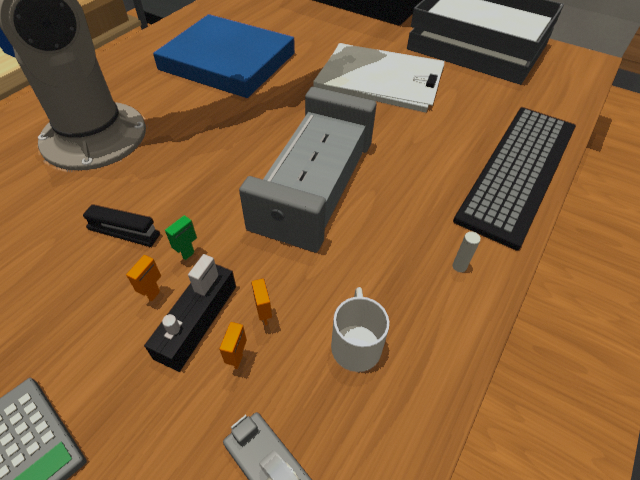

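View pics/top0.png

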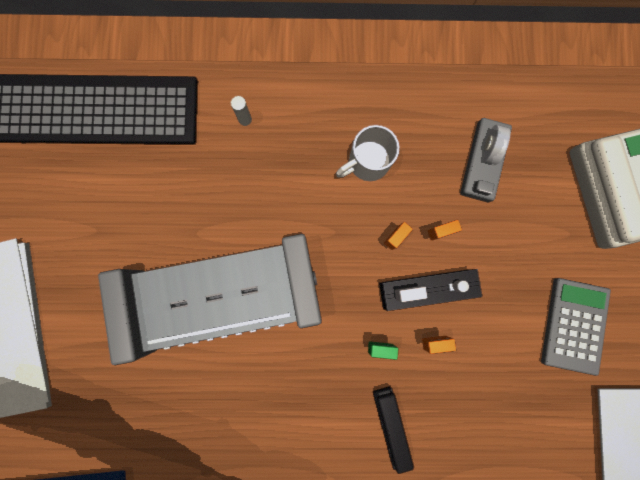

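```bash
cat > h.py <<'E'
import numpy as np,cv2
from bench import *
def cam(n):
    c=camera_info(n); f=240/np.tan(np.radians(c['fov_y'])/2)
    K=np.array([[f,0,c['cx']],[0,f,c['cy']],[0,0,1]]); R=cv2.Rodrigues(c['rvec'])[0]
    return K,R,c['tvec']
def ray(n,u,v,z):
    K,R,t=cam(n); d=R.T@np.linalg.inv(K)@[u,v,1]; o=-R.T@t
    return o+d*(z-o[2])/d[2]
def proj(n,p):
    K,R,t=cam(n); return cv2.projectPoints(np.atleast_2d(np.array(p,float)),R,t,K,None)[0][:,0]
def crop(img,x,y,w,h,s,out): 
    cv2.imwrite(out,cv2.resize(img[y:y+h,x:x+w],None,fx=s,fy=s,interpolation=cv2.INTER_CUBIC))
E
python3 - <<'E'
from h import *
t=cv2.imread('pics/top0.png');s=cv2.imread('pics/scene0.png')
crop(t,95,225,240,145,3.3,'pics/t_p.png');crop(t,360,200,140,170,3.5,'pics/t_s.png');crop(s,120,200,170,180,3.3,'pics/s_s.png')
crop(s,235,80,150,170,3.5,'pics/s_p.png')
for n in('top','scene'):
    K,R,tt=cam(n);print(n,-R.T@tt,R[2])
E
```

```text
top [ 0.54067941 -0.01627364  0.86945029] [ 0.09897476 -0.01687067 -0.99494692]
scene [ 0.87304274 -0.42250705  0.66145753] [-0.34039202  0.52572165 -0.77958323]
```

View pics/t_p.png

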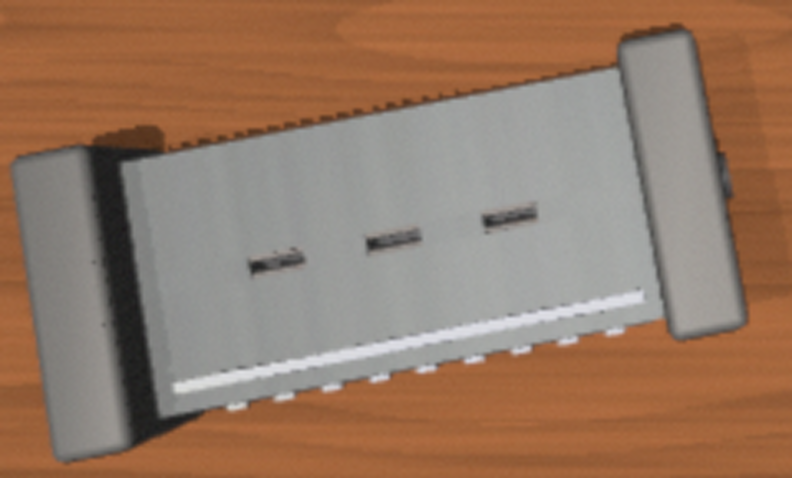

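View pics/t_s.png

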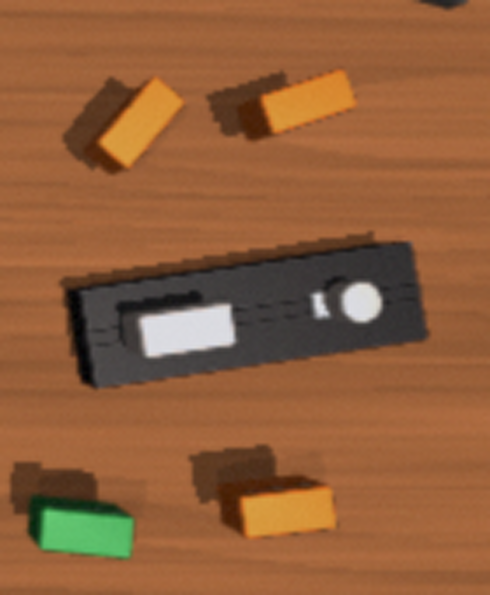

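View pics/s_s.png

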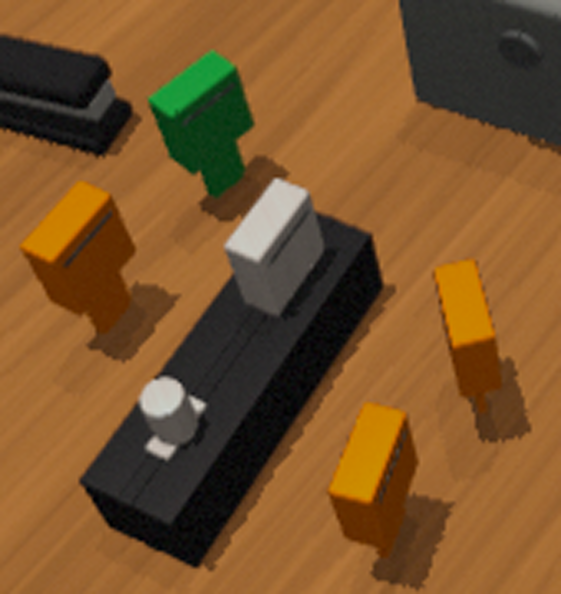

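View pics/s_p.png

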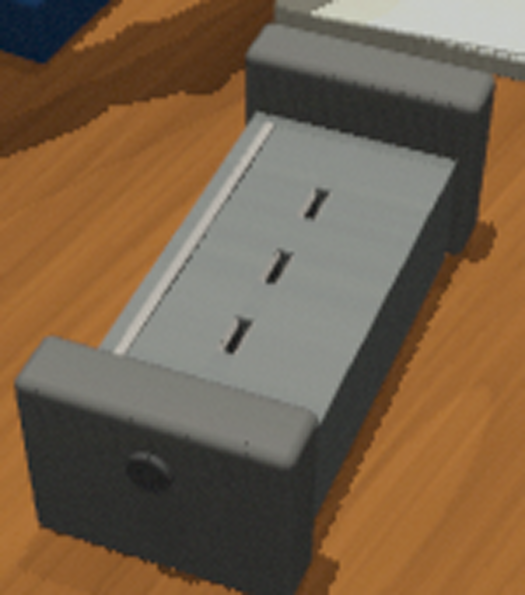

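```bash
cat > m.py <<'E'
from h import *
from scipy.optimize import least_squares
def c2(p,s,x,y): return (np.array(p,float)+.5)/s-.5+[x,y]
T={'slots':c2([(510,217),(393,240),(276,263)],3.3,95,225),'hand':c2([(137,317),(231,303),(236,342),(144,357)],3.5,360,200),'knob':c2([(361,302)],3.5,360,200),
 'deck':c2([(123,160),(618,67),(664,318),(160,416)],3.3,95,225)}
S={'slots':c2([(237,335),(278,266),(316,204)],3.5,235,80),'hand':c2([(281,180),(313,199),(260,263),(228,243)],3.3,120,200)}
def tri(a,b):
    P=[];
    for n in('top','scene'):
        K,R,t=cam(n);P.append(K@np.c_[R,t])
    X=cv2.triangulatePoints(P[0],P[1],np.array(a,float).reshape(2,1),np.array(b,float).reshape(2,1));return (X[:3]/X[3]).ravel()
if __name__=='__main__':
    for i in range(3): print('slot',ray('top',*T['slots'][i],.075),ray('scene',*S['slots'][i],.075),tri(T['slots'][i],S['slots'][i]))
    print('hand c',ray('top',*T['hand'].mean(0),.1),ray('scene',*S['hand'].mean(0),.1),tri(T['hand'].mean(0),S['hand'].mean(0)))
    h=np.array([ray('top',*p,.1) for p in T['hand']]);print(h);print([np.linalg.norm(h[i]-h[(i+1)%4]) for i in range(4)])
    print('knob',ray('top',*T['knob'][0],.08))
    # stand top corners
    st=np.array([ray('top',*p,.05) for p in c2([(78,291),(411,243),(427,338),(97,387)],3.5,360,200)]);print('stand',st.mean(0),[np.linalg.norm(st[i]-st[(i+1)%4]) for i in range(4)]);d=st[1]-st[0];print(np.arctan2(d[1],d[0]), np.arctan2(*(st[2]-st[3])[[1,0]]))
    d=ray('top',*T['slots'][2],.075)-ray('top',*T['slots'][0],.075);print('punch y dir',np.arctan2(d[1],d[0]),np.linalg.norm(d))
    d=ray('scene',*S['slots'][2],.075)-ray('scene',*S['slots'][0],.075);print('punch y dir',np.arctan2(d[1],d[0]),np.linalg.norm(d))
    for p in [(400,235),(447,230),(440,346),(384,351)]: print('dec',ray('top',*p,.09))
    o=get_obs();R=cv2.Rodrigues(o['orientation'])[0];print(R)
E
python3 m.py
```

```text
slot [0.52249948 0.0881164  0.075     ] [0.52267132 0.08948248 0.075     ] [0.52288767 0.08827299 0.075999  ]
slot [0.51064503 0.14737581 0.075     ] [0.51080065 0.14876578 0.075     ] [0.51104685 0.14745135 0.07599818]
slot [0.49885587 0.20630882 0.075     ] [0.49982536 0.20678229 0.075     ] [0.49924598 0.20669346 0.07472215]
hand c [ 0.51843231 -0.18370523  0.1       ] [ 0.52089281 -0.18427463  0.1       ] [ 0.51885735 -0.18373426  0.09772265]
[[ 0.52428574 -0.16025151  0.1       ]
 [ 0.53098377 -0.20466413  0.1       ]
 [ 0.51281262 -0.20668112  0.1       ]
 [ 0.50570256 -0.16329986  0.1       ]]
[np.float64(0.044914850069106345), np.float64(0.01828275221736438), np.float64(0.04396005706380008), np.float64(0.0188315339598965)]
knob [ 0.53145217 -0.27262239  0.08      ]
stand [ 0.52465842 -0.22823598  0.05      ] [np.float64(0.17009197575905857), np.float64(0.04787286573369836), np.float64(0.16774449442696623), np.float64(0.04830834448305394)]
-1.4250909369876996 -1.4227485069757841
punch y dir 1.7682335460081195 0.12053409832565122
punch y dir 1.7631536706503321 0.11950390278060462
dec [ 0.61637861 -0.16535934  0.09      ]
dec [ 0.62531418 -0.24506881  0.09      ]
dec [ 0.43309461 -0.22903545  0.09      ]
dec [ 0.42488626 -0.13649896  0.09      ]
[[-5.96873933e-04  4.30284510e-01  9.02693129e-01]
 [-1.46960185e-03  9.02691937e-01 -4.30284914e-01]
 [-9.99998742e-01 -1.58342534e-03  9.35536266e-05]]
```

```bash
cat > plan.py <<'E'
from h import *
from scipy.spatial.transform import Rotation as Ro
def tool(head):  # tool x down, tool y at heading
    y=np.array([np.cos(head),np.sin(head),0]);x=np.array([0,0,-1.]);return np.c_[x,y,np.cross(x,y)]
def rel(p0,R0,p1,R1):
    return np.r_[Ro.from_matrix(R0.T@R1).as_rotvec(),R0.T@(np.array(p1)-p0)]
E
python3 - <<'E'
from plan import *
o=get_obs();R0=Ro.from_rotvec(o['orientation']).as_matrix();p0=o['tcp_pos']
for p in[(.45,.22,.23),(.5187,-.1837,.2)]: print(np.round(rel(p0,R0,p,tool(1.722)),4))
E
```

```text
[-5.960e-01 -4.000e-04  1.600e-03  9.000e-04 -2.823e-01  3.116e-01]
[-5.960e-01 -4.000e-04  1.600e-03  3.150e-02 -6.171e-01  5.473e-01]
```

Request:
apply_moves:
  series: "-0.06 0 0 0 -0.02 0.022 1; -0.13 0 0 0 -0.052 0.057 1; -0.2 0 0 0 -0.085 0.094 1; -0.27 0 0 0 -0.118 0.13 1; -0.34 0 0 0 -0.151 0.167 1; -0.41 0 0 0 -0.184 0.203 1; -0.48 0 0 0 -0.217 0.24 1; -0.55 0 0 0 -0.25 0.275 1; -0.596 0 0.0016 0 -0.285 0.307 1; -0.596 0 0.0016 0 -0.322 0.335 1; -0.596 0 0.0016 0 -0.36 0.363 1; -0.596 0 0.0016 0.005 -0.398 0.391 1"
  force: 60

```text
clock: 1.6
tcp_pos: [0.4723, 0.0803, 0.2264]
orientation: [-0.117, 1.567, 0.12]
contact_force: [1.1, 0.3, -0.1]
grip_width: 0.0854
```

Run:
```python
from plan import *
o=get_obs();R0=Ro.from_rotvec(o['orientation']).as_matrix();p0=o['tcp_pos']
print(o['clock'],p0,R0[:,1])
for p in[(.5187,-.1837,.2)]: print(np.round(rel(p0,R0,p,tool(1.722)),4))
```

```text
1.6 [0.47228069 0.08032141 0.22638018] [-0.15069762  0.98857848  0.00167552]
[ 1.00e-04  1.00e-03 -1.70e-03  2.59e-02 -2.68e-01  6.10e-03]
```

Request:
apply_moves:
  series: "0 0.001 -0.0017 0 -0.04 0.001 1; 0 0.001 -0.0017 0.005 -0.085 0.002 1; 0 0.001 -0.0017 0.01 -0.13 0.003 1; 0 0.001 -0.0017 0.015 -0.175 0.004 1; 0 0.001 -0.0017 0.02 -0.215 0.005 1; 0 0.001 -0.0017 0.025 -0.245 0.006 1; 0 0.001 -0.0017 0.026 -0.262 0.006 1; 0 0.001 -0.0017 0.026 -0.268 0.006 1; 0 0.001 -0.0017 0.026 -0.268 0.006 1"

```text
clock: 2.72
tcp_pos: [0.5185, -0.1815, 0.1999]
orientation: [-0.119, 1.568, 0.119]
contact_force: [-0.7, 0.4, 0.0]
grip_width: 0.0853
```

Run:
```python
from plan import *
o=get_obs();R0=Ro.from_rotvec(o['orientation']).as_matrix();p0=o['tcp_pos']
print(o['clock'],p0,R0,o['joints'])
for p in[(.5187,-.1837,.058)]: print(np.round(rel(p0,R0,p,tool(1.722)),4))
for n in('top','scene'): cv2.imwrite(f'pics/{n}1.png',grab_frame(n))
t=cv2.imread('pics/top1.png');s=cv2.imread('pics/scene1.png')
cv2.imwrite('pics/b1.png',np.hstack([cv2.resize(t[180:400,340:520],None,fx=2.2,fy=2.2),cv2.resize(s[160:380,100:280],None,fx=2.2,fy=2.2)]))
```

```text
2.725 [ 0.51850449 -0.18145315  0.19991729] [[-5.67053666e-04 -1.51218592e-01  9.88500185e-01]
 [ 1.90512337e-04  9.88500310e-01  1.51218721e-01]
 [-9.99999821e-01  2.74070610e-04 -5.31723717e-04]] [-0.0505743   0.31297749  0.33617769  1.90922148 -0.12611974  0.94027989
  2.06766766]
[ 6.000e-04 -5.000e-04 -3.000e-04  1.419e-01 -2.300e-03 -1.000e-04]
```

View pics/b1.png

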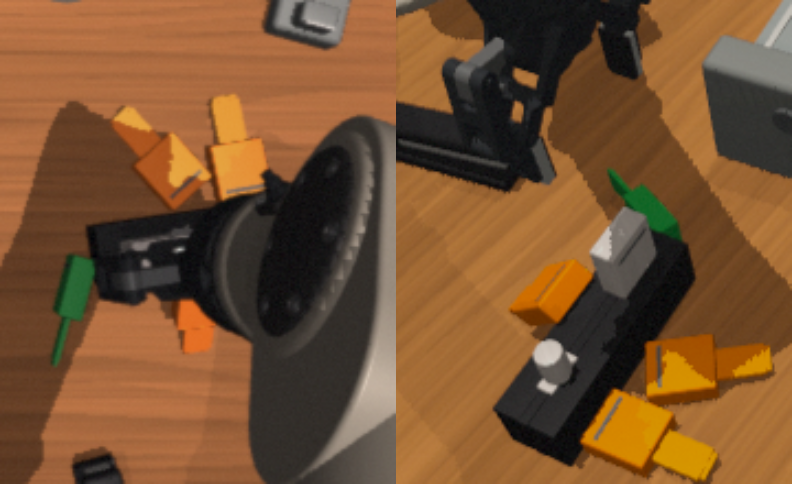

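Request:
apply_moves:
  series: "0 0 0 0 -0.001 0 1; 0 0 0 0.02 -0.001 0 1; 0 0 0 0.05 -0.001 0 1; 0 0 0 0.085 -0.001 0 1; 0 0 0 0.115 -0.001 0 1; 0 0 0 0.135 -0.001 0 1; 0 0 0 0.142 -0.001 0 1; 0 0 0 0.142 -0.001 0 1; 0 0 0 0.142 -0.001 0 1"

```text
clock: 3.95
tcp_pos: [0.5192, -0.1833, 0.0588]
orientation: [-0.119, 1.566, 0.118]
contact_force: [0.0, -0.5, -0.4]
grip_width: 0.0856
```

Run:
```python
from plan import *
o=get_obs();R0=Ro.from_rotvec(o['orientation']).as_matrix();p0=o['tcp_pos']
print(o['clock'],p0,o['contact_force'])
s=grab_frame('scene');crop(s,100,160,180,220,3,'pics/s2.png')
```

```text
3.95 [ 0.5192345  -0.18332715  0.05881118] [ 0.01745726 -0.53055957 -0.36565664]
```

View pics/s2.png

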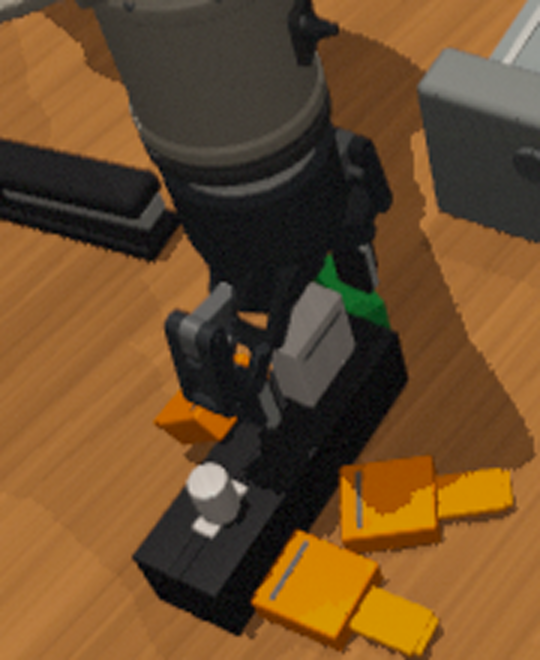

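Fingers straddle the handle, clear of the slim knob. Close.

Request:
apply_moves:
  series: "0 0 0 0 0 0 0.3; 0 0 0 0 0 0 0.3; 0 0 0 0 0 0 0.3; 0 0 0 0 0 0 0.3; 0 0 0 0 0 0 0.3; 0 0 0 0 0 0 0.3"
  force: 70

```text
clock: 4.75
tcp_pos: [0.5189, -0.1833, 0.0583]
orientation: [-0.119, 1.567, 0.118]
contact_force: [-0.5, 0.1, 5.5]
grip_width: 0.0433
```

Request:
apply_moves:
  series: "0 0 0 -0.005 0 0 0.3; 0 0 0 -0.015 0 0 0.3; 0 0 0 -0.03 0 0 0.3; 0 0 0 -0.045 0 0 0.3; 0 0 0 -0.065 0 0 0.3; 0 0 0 -0.085 0 0 0.3; 0 0 0 -0.11 0 0 0.3; 0 0 0 -0.13 0 0 0.3; 0 0 0 -0.14 0 0 0.3; 0 0 0 -0.14 0 0 0.3"

```text
clock: 6.0
tcp_pos: [0.5189, -0.1832, 0.1987]
orientation: [-0.119, 1.566, 0.118]
contact_force: [-0.9, 0.2, -1.4]
grip_width: 0.0433
```

Run:
```python
from plan import *
o=get_obs();R0=Ro.from_rotvec(o['orientation']).as_matrix();p0=o['tcp_pos']
print(o['clock'],p0,R0,o['contact_force'],o['moment'])
for p in[(.5109,.148,.22)]: print(np.round(rel(p0,R0,p,tool(1.766)),4))
s=grab_frame('scene');crop(s,100,100,220,260,2.3,'pics/s3.png')
```

```text
6.0 [ 0.51892399 -0.18323444  0.19871647] [[ 1.10025892e-03 -1.50651375e-01  9.88586340e-01]
 [-3.94296282e-04  9.88586797e-01  1.50651884e-01]
 [-9.99999317e-01 -5.55551997e-04  1.02830016e-03]] [-0.90361636  0.15781304 -1.42579984] [-0.04069518  0.02098397  0.01751236]
[-0.044   0.001   0.0006 -0.0214  0.3287  0.042 ]
```

View pics/s3.png

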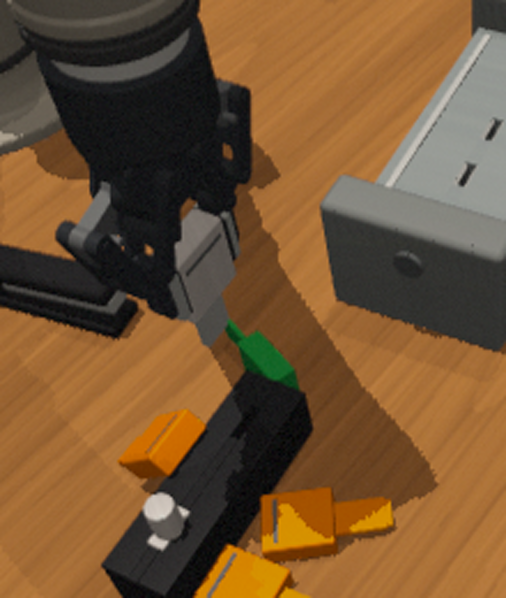

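Run:
```python
from plan import *
o=get_obs();R0=Ro.from_rotvec(o['orientation']).as_matrix();p0=o['tcp_pos']
for p in[(.5229,.0883,.2),(.5229,.0883,.14)]: print(np.round(rel(p0,R0,p,tool(1.766)),4))
```

```text
[-4.390e-02 -4.000e-04  1.000e-04 -2.200e-03  2.676e-01  4.530e-02]
[-4.390e-02 -4.000e-04  1.000e-04  5.780e-02  2.676e-01  4.530e-02]
```

Request:
apply_moves:
  series: "-0.01 0 0 0 0.02 0.004 0.3; -0.02 0 0 0 0.06 0.01 0.3; -0.03 0 0 0 0.105 0.018 0.3; -0.04 0 0 0 0.15 0.025 0.3; -0.044 0 0 0 0.195 0.033 0.3; -0.044 0 0 0 0.235 0.04 0.3; -0.044 0 0 0 0.26 0.044 0.3; -0.044 0 0 0.01 0.2676 0.0453 0.3; -0.044 0 0 0.03 0.2676 0.0453 0.3; -0.044 0 0 0.05 0.2676 0.0453 0.3; -0.044 0 0 0.058 0.2676 0.0453 0.3; -0.044 0 0 0.058 0.2676 0.0453 0.3"

```text
clock: 7.55
tcp_pos: [0.5224, 0.0877, 0.1391]
orientation: [-0.153, 1.568, 0.152]
contact_force: [0.6, -0.8, -0.5]
grip_width: 0.0433
```

Run:
```python
from plan import *
o=get_obs();R0=Ro.from_rotvec(o['orientation']).as_matrix();p0=o['tcp_pos']
print(o['clock'],p0,R0)
for n in('top','scene'): cv2.imwrite(f'pics/{n}4.png',grab_frame(n))
t=cv2.imread('pics/top4.png');s=cv2.imread('pics/scene4.png')
crop(s,240,70,160,170,3.5,'pics/s4.png');cv2.imwrite('pics/t4.png',t[200:400,80:400])
```

```text
7.55 [0.52241807 0.08765003 0.13906472] [[-2.21669108e-03 -1.93378587e-01  9.81121709e-01]
 [-9.97083154e-04  9.81124059e-01  1.93376797e-01]
 [-9.99997046e-01 -5.49603307e-04 -2.36766348e-03]]
```

View pics/s4.png

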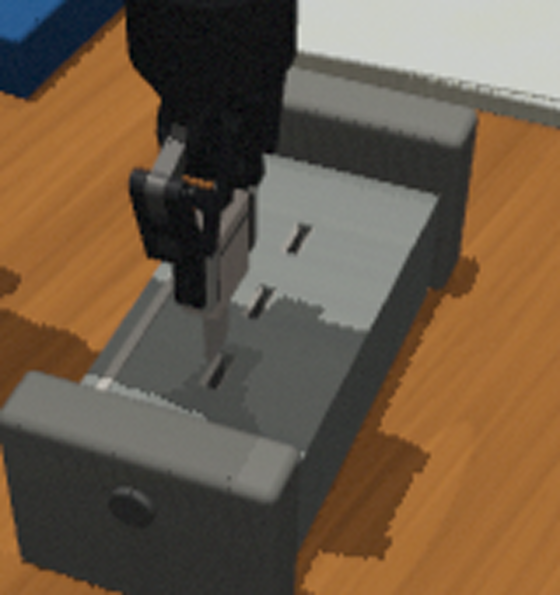

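View pics/t4.png

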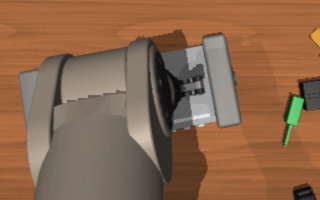

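```bash
cat > ov.py <<'E'
from plan import *
def gauge_edges(g,head):
    yv=np.array([np.cos(head),np.sin(head),0]);xv=np.array([yv[1],-yv[0],0]);zv=np.array([0,0,1.])
    E=[]
    for (hx,hy,z0,z1) in[(.010,.022,-.025,.025),(.002,.012,-.061,-.025),(.0013,.010,-.065,-.061)]:
        c=[g+sx*hx*xv+sy*hy*yv+z*zv for z in(z0,z1) for sx,sy in((-1,-1),(1,-1),(1,1),(-1,1))]
        for k in range(4): E+=[(c[k],c[(k+1)%4]),(c[4+k],c[4+(k+1)%4]),(c[k],c[4+k])]
    return E
def overlay(name,img,g,head,x,y,w,h,s,out):
    im=cv2.resize(img[y:y+h,x:x+w],None,fx=s,fy=s,interpolation=cv2.INTER_CUBIC)
    for a,b in gauge_edges(np.array(g),head):
        q=(proj(name,[a,b])+.5-[x,y])*s-.5
        cv2.line(im,*[tuple(int(v) for v in np.round(r)) for r in q],(0,0,255),1,cv2.LINE_AA)
    cv2.imwrite(out,im)
E
python3 - <<'E'
from ov import *
o=get_obs();p=o['tcp_pos'];print(p)
s=cv2.imread('pics/scene4.png')
overlay('scene',s,p+[0,0,.0165],1.766,260,110,90,90,7,'pics/o4.png')
crop(s,260,110,90,90,7,'pics/o4r.png')
E
```

```text
[0.52333549 0.08798675 0.1401731 ]
```

View pics/o4.png

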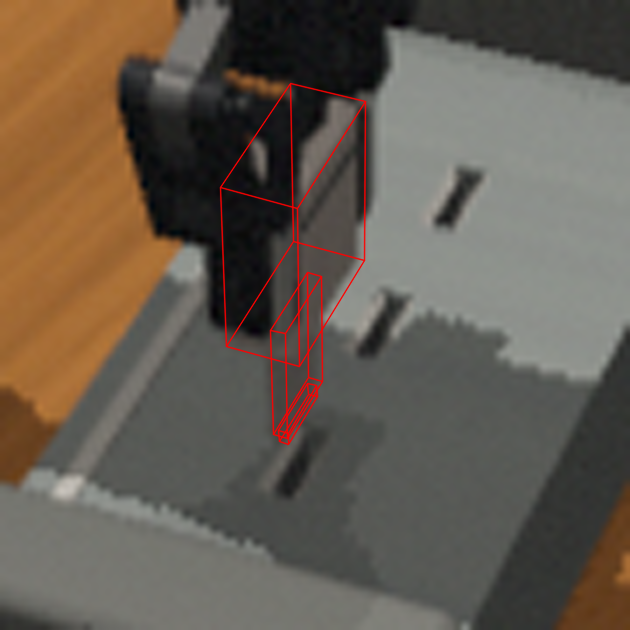

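View pics/o4r.png

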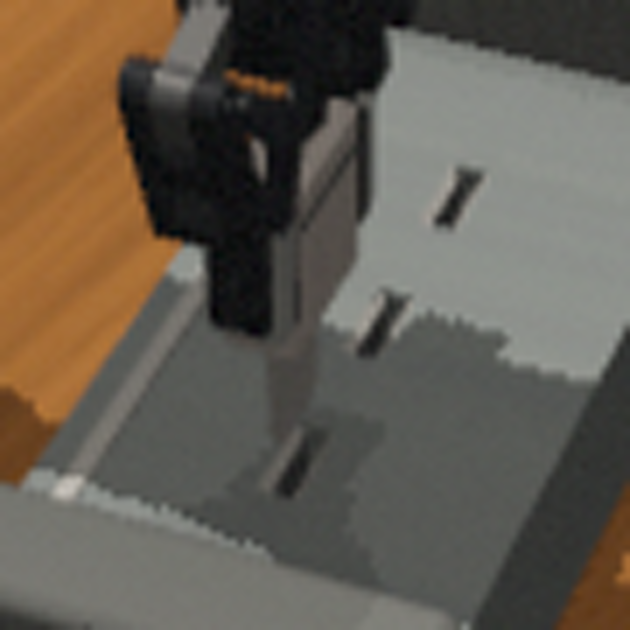

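Request:
apply_moves:
  series: "0 0 0 0.004 0.0003 0.001 0.3; 0 0 0 0.009 0.0003 0.001 0.3; 0 0 0 0.013 0.0003 0.001 0.3; 0 0 0 0.016 0.0003 0.001 0.3; 0 0 0 0.019 0.0003 0.001 0.3; 0 0 0 0.022 0.0003 0.001 0.3; 0 0 0 0.022 0.0003 0.001 0.3"

```text
clock: 8.52
tcp_pos: [0.5238, 0.0886, 0.1176]
orientation: [-0.154, 1.566, 0.153]
contact_force: [-0.4, -0.3, -1.7]
grip_width: 0.0434
```

Run:
```python
from ov import *
o=get_obs();p=o['tcp_pos'];print(o['clock'],p,o['contact_force'],o['moment'])
s=grab_frame('scene')
overlay('scene',s,p+[0,0,.0165],1.766,260,110,90,90,7,'pics/o5.png')
crop(s,260,110,90,90,7,'pics/o5r.png')
```

```text
8.525 [0.52376155 0.08863572 0.11756004] [-0.434395   -0.27289501 -1.69102078] [-0.03312016  0.02424359 -0.03048903]
```

View pics/o5r.png

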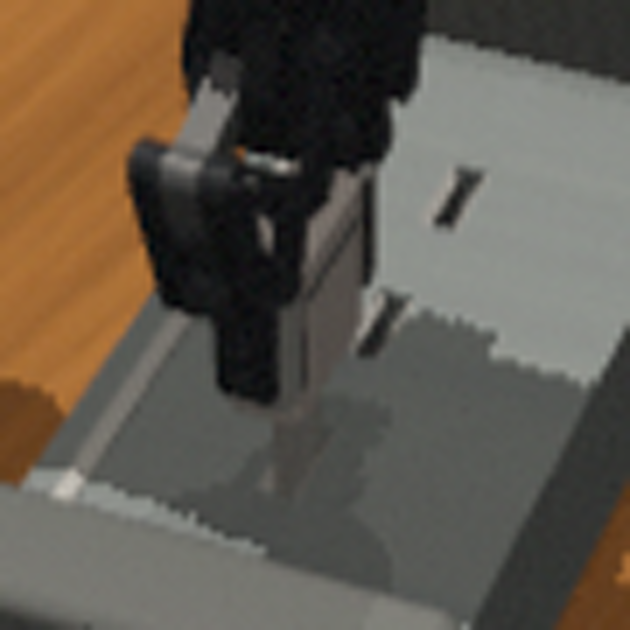

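Request:
apply_moves:
  series: "0 0 0 0.003 0 0 0.3; 0 0 0 0.006 0 0 0.3; 0 0 0 0.009 0 0 0.3; 0 0 0 0.0105 0 0 0.3; 0 0 0 0.0105 0 0 0.3"

```text
clock: 9.2
tcp_pos: [0.5239, 0.0887, 0.1072]
orientation: [-0.153, 1.566, 0.153]
contact_force: [-0.1, 0.5, -0.9]
grip_width: 0.0434
```

Inside (tip ≈ 16 mm deep) with no force. Press in small steps.

Request:
apply_moves:
  series: "0 0 0 0.001 0 0 0.3; 0 0 0 0.002 0 0 0.3; 0 0 0 0.003 0 0 0.3; 0 0 0 0.003 0 0 0.3"

```text
clock: 9.7
tcp_pos: [0.5239, 0.0887, 0.1042]
orientation: [-0.154, 1.566, 0.153]
contact_force: [0.1, -0.5, -1.7]
grip_width: 0.0432
```

Request:
apply_moves:
  series: "0 0 0 0.001 0 0 0.3; 0 0 0 0.0015 0 0 0.3; 0 0 0 0.002 0 0 0.3; 0 0 0 0.002 0 0 0.3"

```text
clock: 10.2
tcp_pos: [0.5241, 0.0887, 0.1032]
orientation: [-0.153, 1.566, 0.153]
contact_force: [-4.1, -1.0, 8.5]
grip_width: 0.0432
```

Request:
apply_moves:
  series: "0 0 0 0.0005 0 0 0.3; 0 0 0 0.001 0 0 0.3; 0 0 0 0.001 0 0 0.3"

```text
clock: 10.58
tcp_pos: [0.5241, 0.0887, 0.1031]
orientation: [-0.153, 1.566, 0.153]
contact_force: [-6.9, -0.7, 18.2]
grip_width: 0.0432
```

Request:
apply_moves:
  series: "0 0 0 -0.005 0 0 0.3; 0 0 0 -0.015 0 0 0.3; 0 0 0 -0.03 0 0 0.3; 0 0 0 -0.038 0 0 0.3; 0 0 0 -0.038 0.02 0 0.3; 0 0 0 -0.038 0.045 -0.0005 0.3; 0 0 0 -0.038 0.06 -0.0005 0.3; 0 0 0 -0.038 0.06 -0.0005 0.3; 0 0 0 -0.034 0.06 -0.0005 0.3; 0 0 0 -0.029 0.06 -0.0005 0.3; 0 0 0 -0.025 0.06 -0.0005 0.3; 0 0 0 -0.025 0.06 -0.0005 0.3"

```text
clock: 12.08
tcp_pos: [0.5116, 0.1469, 0.1258]
orientation: [-0.153, 1.567, 0.152]
contact_force: [0.9, -0.4, -1.1]
grip_width: 0.0434
```

Run:
```python
from ov import *
o=get_obs();p=o['tcp_pos'];print(o['clock'],p,o['contact_force'],o['moment'],Ro.from_rotvec(o['orientation']).as_matrix())
s=grab_frame('scene')
crop(s,260,90,90,90,7,'pics/o6r.png')
```

```text
12.075 [0.51156372 0.1469448  0.1257846 ] [ 0.9179158  -0.38730893 -1.09270207] [-0.06250978 -0.00681725  0.02113065] [[-1.42045629e-03 -1.93422380e-01  9.81114552e-01]
 [-7.94466771e-04  9.81115451e-01  1.93421407e-01]
 [-9.99998676e-01 -5.04716256e-04 -1.54729927e-03]]
```

View pics/o6r.png

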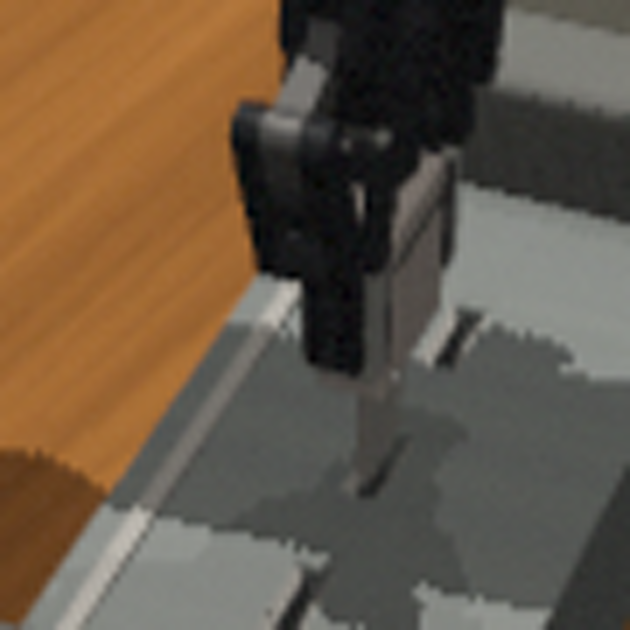

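Request:
apply_moves:
  series: "0 0 0 0.003 0.0003 0.0005 0.3; 0 0 0 0.006 0.0003 0.0005 0.3; 0 0 0 0.009 0.0003 0.0005 0.3; 0 0 0 0.012 0.0003 0.0005 0.3; 0 0 0 0.015 0.0003 0.0005 0.3; 0 0 0 0.018 0.0003 0.0005 0.3; 0 0 0 0.018 0.0003 0.0005 0.3"

```text
clock: 13.0
tcp_pos: [0.5121, 0.1478, 0.1081]
orientation: [-0.154, 1.566, 0.153]
contact_force: [-0.6, 0.5, -1.2]
grip_width: 0.0432
```

Request:
apply_moves:
  series: "0 0 0 0.0015 0 0 0.3; 0 0 0 0.003 0 0 0.3; 0 0 0 0.004 0 0 0.3; 0 0 0 0.004 0 0 0.3"

```text
clock: 13.5
tcp_pos: [0.5122, 0.1478, 0.1042]
orientation: [-0.153, 1.566, 0.153]
contact_force: [-0.8, -0.5, -0.8]
grip_width: 0.0431
```

Request:
apply_moves:
  series: "0 0 0 0.001 0 0 0.3; 0 0 0 0.002 0 0 0.3; 0 0 0 0.002 0 0 0.3"

```text
clock: 13.88
tcp_pos: [0.5122, 0.1478, 0.1024]
orientation: [-0.153, 1.566, 0.153]
contact_force: [-2.1, -0.5, 2.3]
grip_width: 0.0432
```

Request:
apply_moves:
  series: "0 0 0 0.0005 0 0 0.3; 0 0 0 0.001 0 0 0.3; 0 0 0 0.001 0 0 0.3"

```text
clock: 14.25
tcp_pos: [0.5122, 0.1478, 0.1017]
orientation: [-0.153, 1.566, 0.153]
contact_force: [-3.4, -0.0, 5.3]
grip_width: 0.0434
```

Request:
apply_moves:
  series: "0 0 0 0.0005 0 0 0.3; 0 0 0 0.001 0 0 0.3; 0 0 0 0.001 0 0 0.3"

```text
clock: 14.62
tcp_pos: [0.5122, 0.1478, 0.1007]
orientation: [-0.153, 1.566, 0.153]
contact_force: [-3.3, -0.7, 5.2]
grip_width: 0.0433
```

Request:
apply_moves:
  series: "0 0 0 0.002 0 -0.0005 0.3; 0 0 0 0.004 0 -0.0005 0.3; 0 0 0 0.006 0 -0.0005 0.3; 0 0 0 0.008 0 -0.0005 0.3; 0 0 0 0.008 0 -0.0005 0.3"

```text
clock: 15.25
tcp_pos: [0.5121, 0.1478, 0.0926]
orientation: [-0.153, 1.565, 0.153]
contact_force: [-1.6, -0.7, 3.9]
grip_width: 0.0432
```

Request:
apply_moves:
  series: "0 0 0 0.002 0 0 0.3; 0 0 0 0.004 0 0 0.3; 0 0 0 0.006 0 0 0.3; 0 0 0 0.0065 0 0 0.3; 0 0 0 0.0065 0 0 0.3"

```text
clock: 15.88
tcp_pos: [0.5121, 0.1478, 0.0862]
orientation: [-0.153, 1.565, 0.153]
contact_force: [-2.4, -0.6, 5.7]
grip_width: 0.0432
```

Request:
apply_moves:
  series: "0 0 0 0.001 0 0 0.3; 0 0 0 0.002 0 0 0.3; 0 0 0 0.002 0 0 0.3"

```text
clock: 16.25
tcp_pos: [0.5121, 0.1478, 0.0841]
orientation: [-0.153, 1.565, 0.153]
contact_force: [-0.9, -1.4, 3.9]
grip_width: 0.0432
```

Request:
apply_moves:
  series: "0 0 0 0.0005 0 0 0.3; 0 0 0 0.0015 0 0 0.3; 0 0 0 0.0015 0 0 0.3"

```text
clock: 16.62
tcp_pos: [0.5121, 0.1478, 0.0833]
orientation: [-0.153, 1.565, 0.153]
contact_force: [-4.7, -1.9, 12.3]
grip_width: 0.0432
```

Request:
apply_moves:
  series: "0 0 0 0.0005 0 0 0.3; 0 0 0 0.001 0 0 0.3; 0 0 0 0.001 0 0 0.3"

```text
clock: 17.0
tcp_pos: [0.5122, 0.1478, 0.0833]
orientation: [-0.153, 1.565, 0.153]
contact_force: [-7.9, -2.2, 23.4]
grip_width: 0.0434
```

Run:
```python
from ov import *
o=get_obs();p=o['tcp_pos'];print(o['clock'],p,o['contact_force'],o['moment'],Ro.from_rotvec(o['orientation']).as_matrix())
s=grab_frame('scene')
overlay('scene',s,p+[0,0,.0167],1.766,260,90,90,90,7,'pics/o7.png')
```

```text
17.0 [0.51215302 0.14779383 0.08327387] [-7.88482057 -2.18578954 23.4370578 ] [-0.57544321  1.7909112   0.04554387] [[ 1.92382483e-04 -1.93654170e-01  9.81069837e-01]
 [ 5.35909178e-04  9.81069735e-01  1.93654044e-01]
 [-9.99999838e-01  4.88508684e-04  2.92521679e-04]]
```

View pics/o7.png

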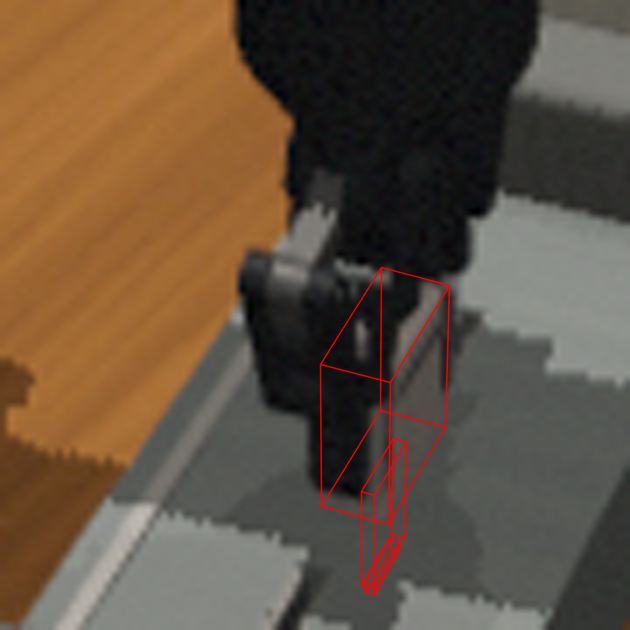

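Request:
apply_moves:
  series: "0 0 0 -0.0015 0 0 0.3; 0 0 0 -0.0015 0 0 0.4; 0 0 0 -0.0015 0 0 0.6; 0 0 0 -0.0015 0 0 0.8; 0 0 0 -0.0015 0 0 1; 0 0 0 -0.0015 0 0 1; 0 0 0 -0.0015 0 0 1; 0 0 0 -0.0015 0 0 1"

```text
clock: 18.05
tcp_pos: [0.5118, 0.1477, 0.0828]
orientation: [-0.153, 1.566, 0.153]
contact_force: [0.3, 0.5, -0.4]
grip_width: 0.0854
```

Run:
```python
from ov import *
o=get_obs();p=o['tcp_pos'];print(o['clock'],p,o['contact_force'],o['moment'],o['grip_width'])
s=grab_frame('scene')
crop(s,240,80,110,110,5,'pics/o8.png')
```

```text
18.05 [0.51175885 0.14772621 0.08280907] [ 0.26878928  0.48422232 -0.40603221] [-0.00452158  0.0418123   0.02517129] 0.08543731483368158
```

View pics/o8.png

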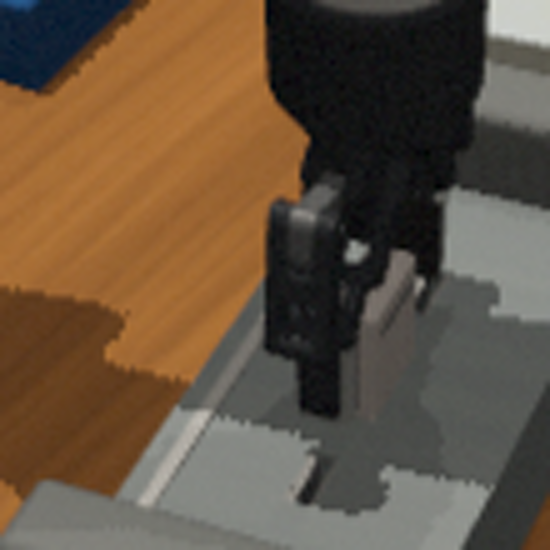

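Request:
apply_moves:
  series: "0 0 0 -0.005 0 0 1; 0 0 0 -0.015 0 0 1; 0 0 0 -0.035 0 0 1; 0 0 0 -0.06 0 0 1; 0 0 0 -0.09 0 0 1; 0 0 0 -0.12 0 0 1; 0 0 0 -0.14 0.02 0 1; 0 0 0 -0.15 0.06 0 1; 0 0 0 -0.15 0.11 0 1; 0 0 0 -0.15 0.15 0 1; 0 0 0 -0.15 0.17 0 1; 0 0 0 -0.15 0.17 0 1"

```text
clock: 19.6
tcp_pos: [0.4786, 0.3152, 0.233]
orientation: [-0.155, 1.566, 0.155]
contact_force: [-0.1, -1.6, -0.4]
grip_width: 0.0855
```

Run:
```python
from ov import *
o=get_obs();p=o['tcp_pos'];print(o['clock'],p,o['contact_force'],o['qvel'].round(3))
s=grab_frame('scene');t=grab_frame('top')
cv2.imwrite('pics/s9f.png',s);cv2.imwrite('pics/t9f.png',t)
overlay('scene',s,[.5110,.1478,.1],1.766,260,80,90,90,6,'pics/o9.png')
overlay('top',t,[.5110,.1478,.1],1.766,180,250,90,90,6,'pics/o9t.png')
a=cv2.imread('pics/o9.png');b=cv2.imread('pics/o9t.png');cv2.imwrite('pics/o9b.png',cv2.resize(np.hstack([a,b]),(800,400)))
```

```text
19.6 [0.47857188 0.31520542 0.23298501] [-0.08768491 -1.56875398 -0.38420581] [ 0.033 -0.009  0.042  0.02   0.011  0.002  0.014]
```

View pics/o9b.png

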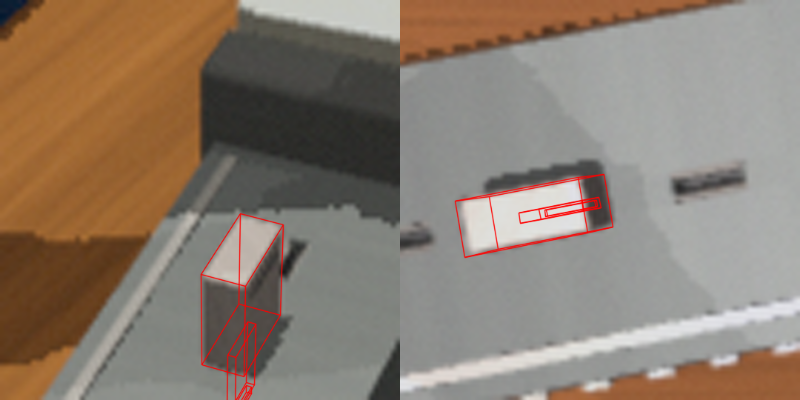

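View pics/s9f.png

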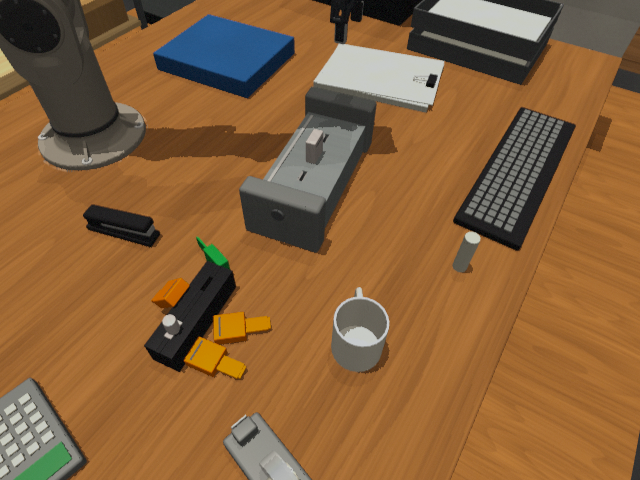

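The gauge stands upright in the middle slot, and both views match the outline at a handle height of 100 mm. The slim gauge and the mug are in the same places as in the first picture, and the arm is clear.

```bash
python3 -c "
from bench import *
print(hand_in())"
```

```text
the job is handed in; nothing more can be done
None
```

The broad-handled gauge is fully home in the middle slot, released and standing upright. I handed the job in at about 20 s; no verdict was reported.

- **Right slot:** it was blocked. The force rose past 18 N at constant height.
- **Middle slot:** the stop gave way at about 6.5 N and slid down. I pushed until the tool stood at 83.3 mm, as expected for the handle resting on the deck. Another 1 mm of push only raised the force to about 23 N.
- **Left slot:** I did not press the gauge into it, because the stop had already been found in the middle slot.
- **Last checks:** after release, outlines drawn for a handle height of 100 mm on the row of slots matched both camera views to within about 1–2 mm. The mug and the slim gauge looked unmoved by eye, and the open gripper was well clear.
- **Disagreements:** the two cameras differed by up to about 2.5 mm (mostly 1–1.5 mm), which the lead-in and slot clearance absorbed.
- **Look-alikes:** the orange and green look-alikes toppled onto the desk early in the run, before the gripper reached the stand. None of them left the desk.

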